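# Lock the sample mill's ring with the pin spanner

### The arm

A 7-joint arm with a two-finger parallel gripper is mounted at the origin on the work surface. World frame = base frame: x ahead of the robot, y to its left, z up, the work surface at z = 0. Lengths are in m, angles in rad, forces in N, time in s.
With the tool pointing down it reaches from about 0.425 to 0.925 m from the base axis. Payload 6.8 kg.
Tool frame: the origin (TCP) lies on the front face of the gripper's body, between the roots of the fingers; the fingertips stand 73 mm ahead of it and the grasp point (between the pads) lies 54 mm ahead of it; z points along the fingers, y is the line along which they close (so a half turn about z gives the same grasp; the last joint's range is limited). The gripper opens to 85 mm and grips with 20 to 120 N. Pads are 22 mm wide; open, the fingers measure 114 mm over their backs; the gripper's body (76 mm by 85 mm) begins 54 mm behind the grasp point. The pads swing forward as they close: fully open they stand 13 mm farther back than shut.
Start: joints at [-0.108, 0.477, 0.022, 1.555, -0.011, 1.109, -0.083], TCP at [0.675, 0, 0.304] pointing down, gripper open.
Joint ranges: [-2.96, 2.96], [-0.34, 2.1], [-1.41, 1.46], [0.24, 2.44], [-1.37, 4.51], [0.17, 1.92], [-2.96, 2.96]. Speed limits (rad/s): [2.39, 2.39, 3.14, 3.14, 3.14, 3.14, 3.14].

### API

Orientations are given as a unit quaternion [w, x, y, z].
In Python, from station import bot, optics gives the robot as it stands.
- The arm moves only by the tool drive_tool, never from a script. Its argument "deltas" is a list of rows, each an object with "gripper": the closure in counts, from 0 (fully open) to 255 (shut); "offset": the shift along the tool's x, y, z in units of 1000 mm (1.0 is 1000 mm), a list of three; "angular": the turn, a rotation vector about the tool's x, y, z in units of 45 degrees (1.0 is 45 degrees), a list of three. In form: [{"gripper": gripper, "offset": [dx, dy, dz], "angular": [rx, ry, rz]}, ...]. A call has 1 to 5 rows; each row is the pose to reach, as a shift and turn from the pose commanded when the call began, along the tool's axes at that moment; what a row does not reach only later rows make up. A row lasts 1/10 s, in which the tool goes at most 50 mm and 8.59 degrees, less where a joint would pass 70% of its speed; a pose out of reach is approached as far as the arm can. A call with a number of a shift or a turn outside -1 to 1 is refused whole. A call with a gripper value outside its range is refused whole. The fingers move at their own pace and stop on an object; "grip_force" is the grip in N (left out, the last holds). Time passes only in rows, so rows that repeat a pose let the fingers close. It gives the time, the measured TCP pose, the force, the opening and the grip force at its end, in the units of the state.
- bot.get_obs(): the state, without advancing time (a new reading comes with each control period).
- optics.read_camera(name): name is "scene" or "side" or "wrist"; returns the picture (420x560x3 uint8, blue, green, red); there is no depth.
- optics.camera_model(name): a dict with "fx", "fy", "cx", "cy" (pixels), "cam_to_world" (4x4, takes a point from camera to world coordinates). Camera axes: x right, y up, looking along -z (the intrinsics and any distortion apply to the point x, -y, -z); pixel columns grow to the right and rows downward; lengths in m; the calibration is good to about 2 mm. A picture is of the moment at which its call begins: read the wrist's pose just before it. camera_model takes no time and is no camera call; for the wrist camera it gives the pose at the moment of the call.
- bot.hand_in(): hands the job in; it is judged then, once.
The state is a dict: "t": time; "q": joint angles; "joint_vel": joint speeds; "joint_torque": joint torques, N m; "eef_pos": TCP position; "tool_rot": TCP orientation; "contact_force": force on the tool from outside, world axes, zero at the start; "torque": the same for the moment, N m; "gripper_width": opening from 0.0 (shut) to 1.0 (fully open); "grasp_force": force on a finger pad.
Only numpy, scipy, OpenCV 4.12 (cv2) and the standard library are available. Lean on these libraries where they do the work, as an engineer would, in place of code of your own. Each camera call takes 0.05 s, during which the arm holds its last target. There are 200 camera calls.

### The job

Lock the sample mill: take the pin spanner whose two pins fit the two holes of the steel ring on top of the mill, put both pins fully into the holes before turning anything, and with it turn the ring clockwise (seen from above) until it comes up against its stop. Leave that spanner standing upright in the ring, pins in the holes, let go of it, and leave the other spanner in the rack.

Things in the scene. Friction and masses are not known exactly. Their poses are not given: they have to be found in the camera images.
- spanner_wide: T-shaped spanner: steel bar 110 (x) x 24 x 12 mm, two 10 mm pins 18 mm long below it at x = +-42 mm, black upright grip above its middle, 40 (x) x 16 (y) mm. Origin: midway between the pin tips, z up; bar at 18 to 30 mm, grip 30 to 95 mm. 0.3 kg. Starts upright, either slot of the fixed white rack (130 x 240 x 30 mm), pins 18 mm down the slot. Slots lie along x, 120 mm apart.
- spanner_narrow: The other spanner, same make, height, grip and axes, but with a bar only 72 mm long and pins 46 mm apart, so it does not fit the ring. Origin midway between its pin tips. It stands in the other slot of the rack.
- ring_face (a point): Centre of the top face (112 mm above counter) of the steel ring, 120 mm wide, on the mill, a fixed white box 180 mm square. Turns with the ring: x runs through both holes, z up. Holes: 22 x 22 mm, 22 deep, centred at x = +-42 mm; the pins have 6 mm play each way (about 8 degrees before the ring follows). Seated: spanner bar flat on this face, spanner origin 18 mm below it.
- lock_ring (a joint): Angle of the ring in rad about the vertical through its centre; grows as it turns clockwise seen from above. Starts at 0 to 0.2; the stop (locked) is at 0.96, where a lug on the ring's rim (beside one hole) meets a small black block on the mill. Turns against 0.12 N m of friction and stays where it is left.
Things that resemble listed ones, but are neither listed nor needed, are in the scene too. What is shaped like the spanner_wide but blue or pink is not meant.

How it is judged:
By the outcome, as a careful person would: the job done as asked, in the order asked, and still so for the second after the job is handed in, with the robot touching nothing.
It also fails if it takes over 42 s, if anything falls off the work surface, if the arm or the gripper's body presses on something with over 40 N, if the wrist force passes 120 N, or if a joint passes its speed limit or range.

## Working session

There is one attempt and no reset: what is moved stays moved. The work goes in short steps, Python scripts to look and compute and a tool call to move; the robot and the scene stay as the last step left them, time stands still between calls to the robot, and variables do not carry over. Pictures are saved under pics/ and viewed, at most 10 in all, crops included, and the job is handed in when it is done.

Besides the shell and the picture viewer there is one more tool, called after "Call:" by a JSON object that holds its "fn" and its "kwargs". drive_tool: Moves the arm, as the interface text tells. Its arguments: {"type":"object","properties":{"deltas":{"type":"array"},"grip_force":{"type":"number"}},"required":["deltas"]}

```bash
mkdir -p pics; cat > h.py <<'E'
import numpy as np, cv2
from station import bot, optics
def snap(n,f):
    m=optics.camera_model(n); im=optics.read_camera(n); cv2.imwrite('pics/'+f,im); return im,m
def ray(m,u,v):
    d=m.get('dist',m.get('distortion'))
    K=np.array([[m['fx'],0,m['cx']],[0,m['fy'],m['cy']],[0,0,1.]])
    p=cv2.undistortPoints(np.array([[[u,v]]],float),K,np.array(d,float) if d is not None else None)[0,0]
    T=np.array(m['cam_to_world']); return T[:3,3],T[:3,:3]@np.array([p[0],-p[1],-1])
def at(m,u,v,z):
    o,d=ray(m,u,v); return (o+d*(z-o[2])/d[2]).round(4)
E
python3 - <<'E'
from h import *
a,m=snap('scene','s1.png'); b,m2=snap('side','d1.png'); c,m3=snap('wrist','w1.png')
print(m,m2,m3); cv2.imwrite('pics/sd.png',np.vstack([cv2.resize(a,(400,300)),cv2.resize(b,(400,300))]))
cv2.imwrite('pics/all.png',np.hstack([np.vstack([cv2.resize(a,(400,300)),cv2.resize(b,(400,300))]),cv2.copyMakeBorder(cv2.resize(c,(400,300)),0,300,0,0,0)]))
print(bot.get_obs())
E
```

```text
{'fx': 523.9076828865649, 'fy': 523.9076828865649, 'cx': 276.3381509628357, 'cy': 209.8952537613827, 'cam_to_world': array([[-0.88715154, -0.35556858,  0.29416513,  0.93135381],
       [ 0.46115466, -0.7069359 ,  0.53626301,  0.73965379],
       [ 0.01727762,  0.61140218,  0.79113138,  1.2295801 ],
       [ 0.        ,  0.        ,  0.        ,  1.        ]])} {'fx': 499.75210320003464, 'fy': 499.75210320003464, 'cx': 278.22423028304155, 'cy': 210.64185626156612, 'cam_to_world': array([[ 0.99347173,  0.06473918, -0.09392956,  0.39346949],
       [-0.11403565,  0.58616764, -0.80212428, -0.87049082],
       [ 0.0031296 ,  0.80759912,  0.58972356,  0.70015842],
       [ 0.        ,  0.        ,  0.        ,  1.        ]])} {'fx': 315.93677004573726, 'fy': 315.93677004573726, 'cx': 276.15615046810706, 'cy': 209.1738453823976, 'cam_to_world': array([[ 9.99997154e-01, -2.20168808e-03,  9.19327232e-04,
         6.75025695e-01],
       [ 1.88902242e-03,  9.65976008e-01,  2.58624793e-01,
         6.65802153e-02],
       [-1.45745917e-03, -2.58622320e-01,  9.65977418e-01,
         3.73474612e-01],
       [ 0.00000000e+00,  0.00000000e+00,  0.00000000e+00,
         1.00000000e+00]])}
{'t': 0.15, 'q': array([-0.10812278,  0.47761382,  0.02233657,  1.55616757, -0.01150369,
        1.10931657, -0.08311783]), 'joint_vel': array([-0.0003494 , -0.00046656, -0.0002142 , -0.0033334 , -0.00129269,
        0.00121403,  0.00130441]), 'joint_torque': array([ 1.55385478e-03, -5.96924365e+01,  1.60940632e+00, -2.81490952e+01,
        1.26662746e-02,  6.56643446e-03,  5.58682734e-05]), 'eef_pos': array([6.74663810e-01, 2.51517909e-05, 3.03170366e-01]), 'tool_rot': array([-4.54960790e-04,  7.07095779e-01,  7.07117448e-01, -5.17044815e-04]), 'contact_force': array([-0.66354474,  0.57823868, -0.94382364]), 'torque': array([-0.02759029, -0.01387691,  0.02210841]), 'grasp_force': 0.0, 'gripper_width': 0.99654988954966}
```

View pics/s1.png

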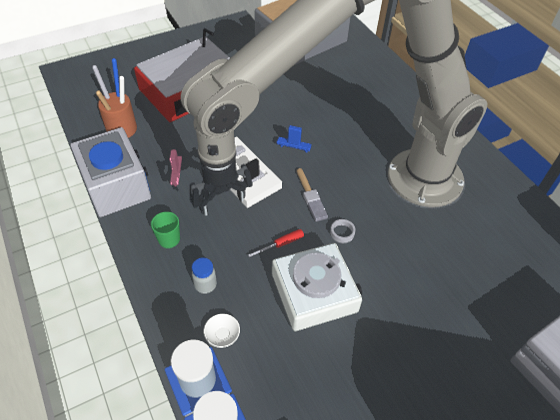

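View pics/all.png

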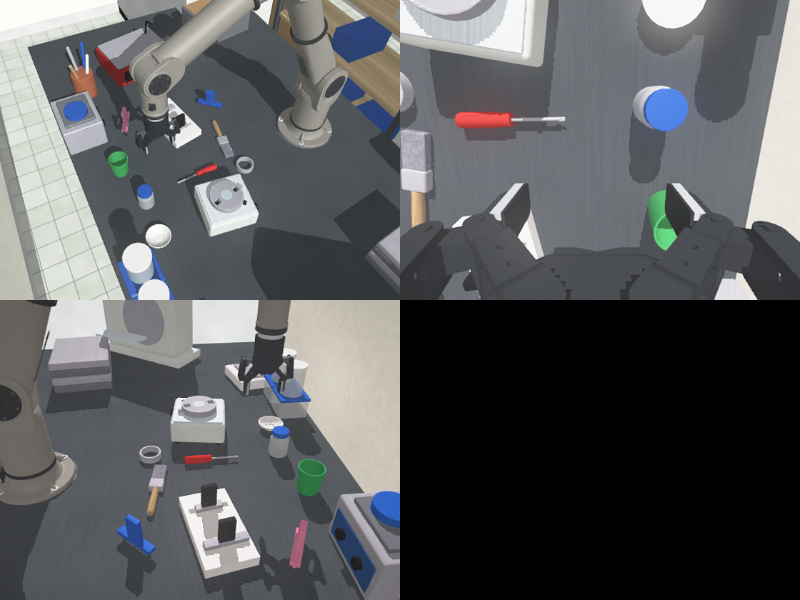

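```bash
python3 - <<'E'
import cv2,numpy as np
a=cv2.imread('pics/d1.png')[258:408,245:375]; b=cv2.imread('pics/s1.png')[238:333,265:370]
A=cv2.resize(a,None,fx=4,fy=4,interpolation=2)[:600,:400+120]; 
B=cv2.resize(b,(280,253),interpolation=2)
B=cv2.copyMakeBorder(B,0,600-253,0,0,0); cv2.imwrite('pics/c1.png',np.hstack([A,B]))
E
```

```text
(no output)
```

View pics/c1.png

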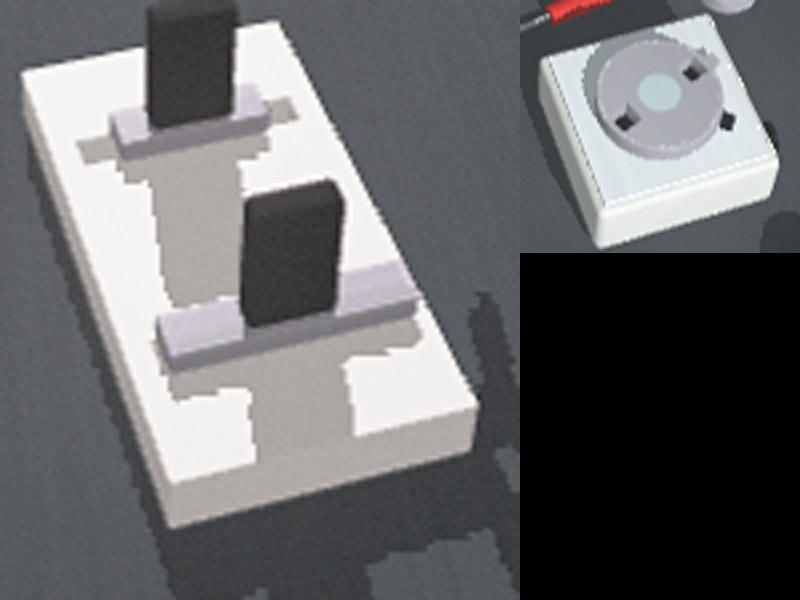

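```bash
python3 - <<'E'
from h import *
d=optics.camera_model('side'); s=optics.camera_model('scene')
D=lambda x,y,z: at(d,245+(x-1.5)/4,258+(y-1.5)/4,z)
S=lambda x,y,z: at(s,265+(x-520)/2.667,238+y/2.667,z)
P=[D(*p,.042) for p in[(178,342),(155,318),(400,263),(418,295)]]
print('bar',P,sum(P)/4, np.linalg.norm(P[0]-P[3]),np.linalg.norm(P[1]-P[2]))
for a,b in((1,2),(0,3)): v=P[b]-P[a];print(np.degrees(np.arctan2(v[1],v[0])))
print('rack',[D(*p,.03) for p in[(22,73),(277,22),(478,405),(168,483)]])
print('ring',S(659,92,.112),'holes',S(693,70,.112),S(626,116,.112),'block',S(728,121,.1),'mill',[S(*p,.09) for p in((540,60),(712,15),(777,157),(605,208))])
E
```

```text
bar [array([ 0.4741, -0.3429,  0.042 ]), array([ 0.4662, -0.3296,  0.042 ]), array([ 0.5738, -0.3119,  0.042 ]), array([ 0.5774, -0.3298,  0.042 ])] [ 0.522875 -0.32855   0.042   ] 0.10412732590439458 0.10904609117249454
9.341390544820584
7.227391069341655
rack [array([ 0.422, -0.165,  0.03 ]), array([ 0.5505, -0.1426,  0.03  ]), array([ 0.592 , -0.3783,  0.03  ]), array([ 0.4627, -0.4006,  0.03  ])]
ring [0.5159 0.201  0.112 ] holes [0.4754 0.1947 0.112 ] [0.5557 0.2093 0.112 ] block [0.4701 0.2509 0.1   ] mill [array([0.5919, 0.1079, 0.09  ]), array([0.417 , 0.1381, 0.09  ]), array([0.4458, 0.299 , 0.09  ]), array([0.6111, 0.2722, 0.09  ])]
```

The three T-shapes, in side view pixels, are blue at (190,375), pink at (418,380), and the two black-gripped ones in the rack. Of those two, the far one at (295,280) has a short bar with the slot showing past both ends, so it is narrow. The near one at (317,335) has a bar about 107 mm long, so it is spanner_wide. The enlarged crop confirms this. The ring is at scene px (317,272), with its holes at (330,264) and (305,282). They measure 82 mm apart against the 84 mm given, and the lug is beside the hole nearer the robot.

```bash
cat >> h.py <<'E'
from scipy.spatial.transform import Rotation as R
def goal(pos,yaw):  # yaw: world angle (deg) of tool x-perp: bar direction; tool y = yaw+90, z down
    o=bot.get_obs(); w,x,y,z=o['tool_rot']; r=R.from_quat([x,y,z,w])
    a=np.radians(yaw+90); Y=np.array([np.cos(a),np.sin(a),0]); Z=np.array([0,0,-1]); X=np.cross(Y,Z)
    g=R.from_matrix(np.c_[X,Y,Z])
    print('t',o['t'],'pos',o['eef_pos'].round(4),'F',o['contact_force'].round(1),'tau',o['torque'].round(2),'w',round(o['gripper_width'],3),'gf',round(o['grasp_force'],1),'q7',o['q'].round(2)[[0,4,6]])
    print('offset',r.inv().apply(np.array(pos)-o['eef_pos']).round(4),'ang',((r.inv()*g).as_rotvec()/np.radians(45)).round(3))
E
python3 -c "
from h import *
goal([.522,-.328,.28],9.7)"
```

```text
t 0.15 pos [0.6747 0.     0.3032] F [-0.7  0.6 -0.9] tau [-0.03 -0.01  0.02] w 0.997 gf 0.0 q7 [-0.11 -0.01 -0.08]
offset [-0.328  -0.1526  0.0234] ang [-1.000e-03 -1.000e-03 -2.216e+00]
```

Call:
{"fn": "drive_tool", "kwargs": {"deltas": [{"gripper":0,"offset":[-0.328,-0.153,0.0],"angular":[0,0,-0.95]},{"gripper":0,"offset":[-0.328,-0.153,0.0],"angular":[0,0,-0.95]},{"gripper":0,"offset":[-0.328,-0.153,0.0],"angular":[0,0,-0.95]},{"gripper":0,"offset":[-0.328,-0.153,0.0],"angular":[0,0,-0.95]},{"gripper":0,"offset":[-0.328,-0.153,0.0],"angular":[0,0,-0.95]}], "grip_force": 80}}

```text
t: 0.65
eef_pos: [0.5686, -0.2271, 0.3037]
tool_rot: [-0.0, 0.399, 0.917, -0.0]
contact_force: [1.4, 0.2, -0.4]
gripper_width: 1.002
grasp_force: 0.0
```

```bash
python3 -c "
from h import *
goal([.522,-.328,.28],9.7)"
```

```text
t 0.65 pos [ 0.5686 -0.2271  0.3037] F [ 1.4  0.2 -0.4] tau [-0.05 -0.01  0.  ] w 1.002 gf 0.0 q7 [0.33 0.03 1.  ]
offset [-0.042  -0.1028  0.0237] ang [-0.   -0.   -1.26]
```

Call:
{"fn": "drive_tool", "kwargs": {"deltas": [{"gripper":0,"offset":[-0.042,-0.103,0.02],"angular":[0,0,-0.95]},{"gripper":0,"offset":[-0.042,-0.103,0.02],"angular":[0,0,-0.95]},{"gripper":0,"offset":[-0.042,-0.103,0.02],"angular":[0,0,-0.95]},{"gripper":0,"offset":[-0.042,-0.103,0.02],"angular":[0,0,-0.95]},{"gripper":0,"offset":[-0.042,-0.103,0.02],"angular":[0,0,-0.95]}]}}

```text
t: 1.15
eef_pos: [0.5216, -0.3272, 0.2833]
tool_rot: [-0.0, 0.039, 0.999, 0.0]
contact_force: [-0.2, 0.3, 0.4]
gripper_width: 0.999
grasp_force: 0.0
```

```bash
python3 -c "
from h import *
goal([.522,-.328,.28],9.7)"
```

```text
t 1.15 pos [ 0.5216 -0.3272  0.2833] F [-0.2  0.3  0.4] tau [-0.    0.01 -0.01] w 0.999 gf 0.0 q7 [0.6  0.08 1.88]
offset [-0.0004 -0.0008  0.0033] ang [ 0.001 -0.001 -0.316]
```

Call:
{"fn": "drive_tool", "kwargs": {"deltas": [{"gripper":0,"offset":[0,-0.001,0.02],"angular":[0,0,-0.316]},{"gripper":0,"offset":[0,-0.001,0.02],"angular":[0,0,-0.316]},{"gripper":0,"offset":[0,-0.001,0.02],"angular":[0,0,-0.316]}]}}

```text
t: 1.45
eef_pos: [0.5219, -0.3271, 0.263]
tool_rot: [-0.001, -0.083, 0.997, 0.001]
contact_force: [1.5, -0.5, 0.3]
gripper_width: 0.994
grasp_force: 0.0
```

```bash
python3 -c "
from h import *
im,m=snap('wrist','w2.png'); goal([.522,-.328,.134],9.7)"
```

```text
t 1.5 pos [ 0.5223 -0.3272  0.2636] F [ 0.6 -0.2  0.5] tau [-0.03  0.    0.01] w 0.999 gf 0.0 q7 [0.63 0.11 2.09]
offset [ 0.0003 -0.0008  0.1296] ang [ 0.001 -0.    -0.008]
```

View pics/w2.png

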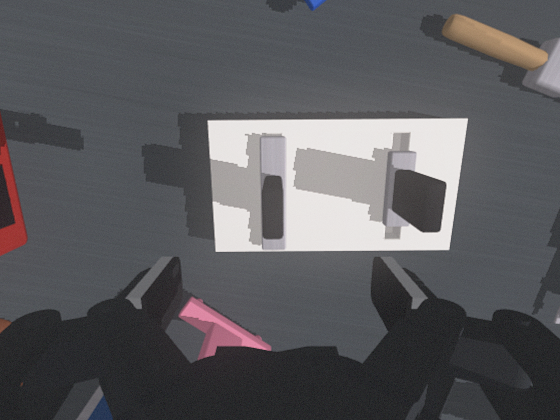

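The wrist view shows the wide bar from (273,137) to (274,249), with the grip over it, between the fingers. The narrow one is at (401,190), and the pink decoy lies outside the rack at (225,325).

```bash
python3 -c "
from h import *
m=optics.camera_model('wrist')
P=[at(m,*p,.042) for p in [(261,137),(285,137),(286,249),(262,249)]]
print(P,sum(P)/4); v=P[3]+P[2]-P[0]-P[1]; print(np.degrees(np.arctan2(v[1],v[0])),np.linalg.norm(v)/2)
print('rack',[at(m,*p,.03) for p in [(208,121),(467,119),(449,250),(215,251)]])
print('pink',[at(m,*p,.0) for p in [(190,305),(270,348),(205,360)]], [at(m,*p,.1) for p in [(190,305),(270,348),(205,360)]])
"
```

```text
[array([ 0.471 , -0.3481,  0.042 ]), array([ 0.4675, -0.3267,  0.042 ]), array([ 0.574 , -0.3072,  0.042 ]), array([ 0.5779, -0.3307,  0.042 ])] [ 0.5226   -0.328175  0.042   ]
9.810276812994223 0.10828338976962253
rack [array([ 0.4653, -0.3992,  0.03  ]), array([ 0.4242, -0.1628,  0.03  ]), array([ 0.5524, -0.1397,  0.03  ]), array([ 0.5929, -0.378 ,  0.03  ])]
pink [array([ 0.6798, -0.4035,  0.    ]), array([ 0.7237, -0.2999,  0.    ]), array([ 0.7544, -0.3776,  0.    ])] [array([ 0.6134, -0.3836,  0.1   ]), array([ 0.6441, -0.311 ,  0.1   ]), array([ 0.6657, -0.3654,  0.1   ])]
```

Call:
{"fn": "drive_tool", "kwargs": {"deltas": [{"gripper":0,"offset":[0,-0.001,0.04],"angular":[0,0,0]},{"gripper":0,"offset":[0,-0.001,0.08],"angular":[0,0,0]},{"gripper":0,"offset":[0,-0.001,0.11],"angular":[0,0,0]},{"gripper":0,"offset":[0,-0.001,0.13],"angular":[0,0,0]},{"gripper":0,"offset":[0,-0.001,0.13],"angular":[0,0,0]}]}}

```text
t: 2.0
eef_pos: [0.5212, -0.3273, 0.1313]
tool_rot: [-0.002, -0.081, 0.997, 0.001]
contact_force: [-0.4, 0.3, 0.1]
gripper_width: 1.001
grasp_force: 0.0
```

Call:
{"fn": "drive_tool", "kwargs": {"deltas": [{"gripper":255,"offset":[0,0,0],"angular":[0,0,0]},{"gripper":255,"offset":[0,0,0],"angular":[0,0,0]},{"gripper":255,"offset":[0,0,0],"angular":[0,0,0]},{"gripper":255,"offset":[0,0,0],"angular":[0,0,0]},{"gripper":255,"offset":[0,0,0],"angular":[0,0,0]}], "grip_force": 80}}

```text
t: 2.5
eef_pos: [0.5229, -0.3284, 0.1347]
tool_rot: [0.001, -0.082, 0.997, -0.0]
contact_force: [-2.0, 1.8, 5.1]
gripper_width: 0.178
grasp_force: 77.6
```

Call:
{"fn": "drive_tool", "kwargs": {"deltas": [{"gripper":255,"offset":[0,0,0],"angular":[0,0,0]},{"gripper":255,"offset":[0,0,0],"angular":[0,0,0]},{"gripper":255,"offset":[0,0,0],"angular":[0,0,0]}]}}

```text
t: 2.8
eef_pos: [0.523, -0.3283, 0.1347]
tool_rot: [0.0, -0.082, 0.997, -0.0]
contact_force: [-0.5, 0.5, 6.1]
gripper_width: 0.178
grasp_force: 77.9
```

Call:
{"fn": "drive_tool", "kwargs": {"deltas": [{"gripper":255,"offset":[0,0,-0.02],"angular":[0,0,0]},{"gripper":255,"offset":[0,0,-0.05],"angular":[0,0,0]},{"gripper":255,"offset":[0,0,-0.09],"angular":[0,0,0]},{"gripper":255,"offset":[0,0,-0.13],"angular":[0,0,0]},{"gripper":255,"offset":[0,0,-0.15],"angular":[0,0,0]}]}}

```text
t: 3.3
eef_pos: [0.5233, -0.3284, 0.2871]
tool_rot: [0.002, -0.082, 0.997, -0.001]
contact_force: [0.2, -0.5, -3.2]
gripper_width: 0.174
grasp_force: 78.9
```

```bash
python3 -c "
from h import *
goal([.516,.201,.30],10.3)"
```

```text
t 3.3 pos [ 0.5233 -0.3284  0.2871] F [ 0.2 -0.5 -3.2] tau [-0.  -0.1  0. ] w 0.174 gf 78.9 q7 [0.64 0.11 2.1 ]
offset [-0.0799  0.5234 -0.0138] ang [-0.003  0.004 -0.019]
```

Call:
{"fn": "drive_tool", "kwargs": {"deltas": [{"gripper":255,"offset":[-0.005,0.03,-0.01],"angular":[0,0,0]},{"gripper":255,"offset":[-0.01,0.07,-0.01],"angular":[0,0,0]},{"gripper":255,"offset":[-0.018,0.115,-0.01],"angular":[0,0,0]},{"gripper":255,"offset":[-0.025,0.16,-0.01],"angular":[0,0,0]},{"gripper":255,"offset":[-0.032,0.205,-0.01],"angular":[0,0,0]}]}}

```text
t: 3.8
eef_pos: [0.5195, -0.1189, 0.2933]
tool_rot: [-0.001, -0.082, 0.997, 0.0]
contact_force: [1.2, 0.5, -3.5]
gripper_width: 0.175
grasp_force: 78.7
```

Call:
{"fn": "drive_tool", "kwargs": {"deltas": [{"gripper":255,"offset":[-0.006,0.045,0],"angular":[0,0,0]},{"gripper":255,"offset":[-0.013,0.09,0],"angular":[0,0,0]},{"gripper":255,"offset":[-0.02,0.13,0],"angular":[0,0,0]},{"gripper":255,"offset":[-0.025,0.16,0],"angular":[0,0,0]},{"gripper":255,"offset":[-0.025,0.16,0],"angular":[0,0,0]}]}}

```text
t: 4.3
eef_pos: [0.5179, 0.0469, 0.2936]
tool_rot: [-0.0, -0.087, 0.996, 0.001]
contact_force: [-0.2, 0.2, -3.1]
gripper_width: 0.181
grasp_force: 78.9
```

Call:
{"fn": "drive_tool", "kwargs": {"deltas": [{"gripper":255,"offset":[0,0,0],"angular":[0,0,0]},{"gripper":255,"offset":[0,0,0],"angular":[0,0,0]}]}}

```text
t: 4.5
eef_pos: [0.5186, 0.0399, 0.2934]
tool_rot: [-0.001, -0.082, 0.997, -0.0]
contact_force: [1.2, -0.6, -3.4]
gripper_width: 0.173
grasp_force: 78.8
```

```bash
python3 -c "
from h import *
im,m=snap('wrist','w3.png'); goal([.516,.201,.30],10.3)
b,_=snap('scene','s3.png')
"
```

```text
t 4.55 pos [0.5186 0.0397 0.2935] F [-0.7 -0.8 -4. ] tau [-0.03 -0.02  0.04] w 0.179 gf 78.8 q7 [0.16 0.13 1.42]
offset [-0.0235  0.1596 -0.0067] ang [-0.001 -0.001 -0.022]
```

View pics/w3.png

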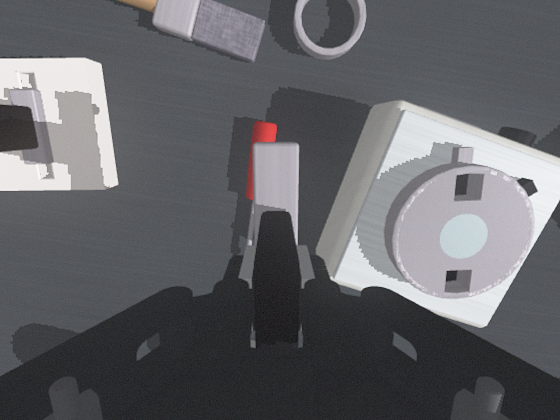

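The wrist view shows the spanner held upright. The ring is centred near (464,236), its holes are near (469,186) and (458,281), and the lug is at (462,155) with the block at (527,186).

```bash
python3 -c "
import cv2
a=cv2.imread('pics/w3.png')[140:310,380:550]; cv2.imwrite('pics/c3.png',cv2.resize(a,(595,595),interpolation=2))"
```

```text
(no output)
```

View pics/c3.png

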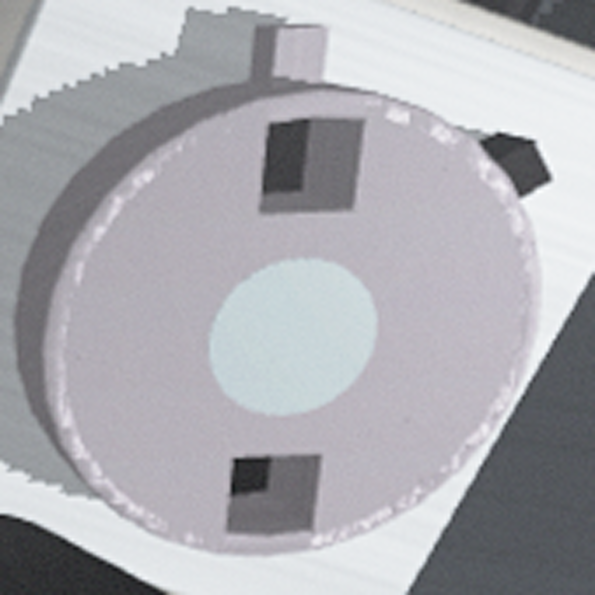

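```bash
python3 -c "
from h import *
m=optics.camera_model('wrist')
C=lambda q: [at(m,380+x/3.5-.35,140+y/3.5-.35,.112) for x,y in q]
A=C([(267,122),(365,118),(353,211),(260,213)]);B=C([(233,458),(322,454),(314,534),(226,531)])
print(A,B)
a,b=sum(A)/4,sum(B)/4;v=b-a;print(a,b,(a+b)/2,np.linalg.norm(v),np.degrees(np.arctan2(v[1],v[0])))
print('disc',at(m,380+293/3.5,140+336/3.5,.112))
o=bot.get_obs();zt=o['eef_pos'][2]-.1227+.03
E=[at(m,*p,zt) for p in[(253,143),(299,143)]];e=sum(E)/2-o['eef_pos'];print(E,e,np.degrees(np.arctan2(-e[1],-e[0])))
goal(list(((a+b)/2)[:2])+[.27],np.degrees(np.arctan2(v[1],v[0])))
"
```

```text
[array([0.4691, 0.179 , 0.112 ]), array([0.4645, 0.2009, 0.112 ]), array([0.4859, 0.2054, 0.112 ]), array([0.49 , 0.184, 0.112])] [array([0.5514, 0.1967, 0.112 ]), array([0.5468, 0.2182, 0.112 ]), array([0.5684, 0.2233, 0.112 ]), array([0.5712, 0.201 , 0.112 ])]
[0.477375 0.192325 0.112   ] [0.55945 0.2098  0.112  ] [0.5184125 0.2010625 0.112    ] 0.08391472606163951 12.019648730153193
disc [0.5183 0.2017 0.112 ]
[array([0.4653, 0.0202, 0.2009]), array([0.4615, 0.0432, 0.2009])] [-0.05534788 -0.0080179  -0.09269175] 8.242743555208872
t 4.6 pos [0.5187 0.0397 0.2936] F [-0.6 -1.1 -2.9] tau [-0.01 -0.06  0.02] w 0.176 gf 78.8 q7 [0.16 0.13 1.42]
offset [-0.0258  0.1593  0.0235] ang [-0.001 -0.001 -0.06 ]
```

Call:
{"fn": "drive_tool", "kwargs": {"deltas": [{"gripper":255,"offset":[-0.006,0.035,0],"angular":[0,0,-0.02]},{"gripper":255,"offset":[-0.013,0.08,0.0],"angular":[0,0,-0.04]},{"gripper":255,"offset":[-0.02,0.12,0],"angular":[0,0,-0.07]},{"gripper":255,"offset":[-0.024,0.15,0.01],"angular":[0,0,-0.07]},{"gripper":255,"offset":[-0.0258,0.1593,0.02],"angular":[0,0,-0.07]}]}}

```text
t: 5.1
eef_pos: [0.5177, 0.2061, 0.274]
tool_rot: [0.001, -0.112, 0.994, 0.001]
contact_force: [0.1, -0.6, -3.5]
gripper_width: 0.18
grasp_force: 79.0
```

Call:
{"fn": "drive_tool", "kwargs": {"deltas": [{"gripper":255,"offset":[0,0,0],"angular":[0,0,0]},{"gripper":255,"offset":[0,0,0],"angular":[0,0,0]},{"gripper":255,"offset":[0,0,0],"angular":[0,0,0]}]}}

```text
t: 5.4
eef_pos: [0.5188, 0.2005, 0.2741]
tool_rot: [0.0, -0.108, 0.994, -0.001]
contact_force: [-1.3, -0.5, -1.8]
gripper_width: 0.177
grasp_force: 79.0
```

```bash
python3 -c "
from h import *
snap('wrist','w4.png'); goal([.5184,.2011,.217],12)
a,_=snap('side','d4.png'); b,_=snap('scene','s4.png')
w=cv2.imread('pics/w4.png')
cv2.imwrite('pics/c4.png',np.hstack([cv2.resize(w,(400,300)),cv2.resize(a[100:205,200:340],(400,300))]))
"
```

```text
t 5.45 pos [0.5188 0.2007 0.2743] F [-0.7 -1.  -2.9] tau [ 0.01 -0.01  0.05] w 0.178 gf 79.0 q7 [-0.09  0.2   1.13]
offset [0.0003 0.0005 0.0573] ang [-0.001  0.001  0.01 ]
```

View pics/c4.png

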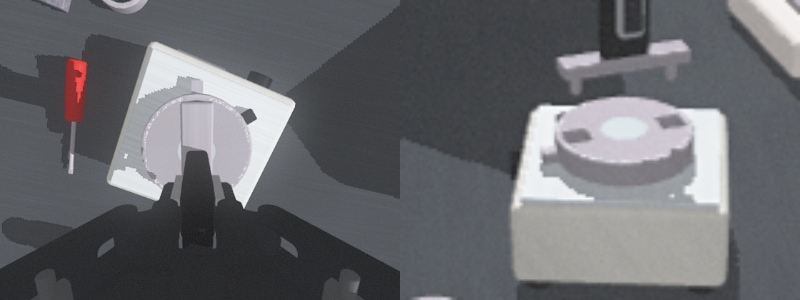

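The spanner hangs level over the ring, with its pins above both holes. The ring is unmoved. I'll lower it gently to 5 mm above contact first, then seat it.

Call:
{"fn": "drive_tool", "kwargs": {"deltas": [{"gripper":255,"offset":[0,0,0.012],"angular":[0,0,0]},{"gripper":255,"offset":[0,0,0.024],"angular":[0,0,0]},{"gripper":255,"offset":[0,0,0.034],"angular":[0,0,0]},{"gripper":255,"offset":[0,0,0.04],"angular":[0,0,0]},{"gripper":255,"offset":[0,0,0.045],"angular":[0,0,0]}]}}

```text
t: 6.05
eef_pos: [0.5178, 0.2026, 0.2278]
tool_rot: [-0.001, -0.11, 0.994, -0.0]
contact_force: [0.2, -0.3, -3.4]
gripper_width: 0.173
grasp_force: 79.1
```

Call:
{"fn": "drive_tool", "kwargs": {"deltas": [{"gripper":255,"offset":[0,0,0.004],"angular":[0,0,0]},{"gripper":255,"offset":[0,0,0.008],"angular":[0,0,0]},{"gripper":255,"offset":[0,0,0.011],"angular":[0,0,0]},{"gripper":255,"offset":[0,0,0.012],"angular":[0,0,0]},{"gripper":255,"offset":[0,0,0.012],"angular":[0,0,0]}]}}

```text
t: 6.55
eef_pos: [0.5181, 0.2027, 0.217]
tool_rot: [0.0, -0.11, 0.994, 0.0]
contact_force: [-0.5, 0.0, -2.6]
gripper_width: 0.178
grasp_force: 79.2
```

```bash
python3 -c "
from h import *
goal([.5184,.2011,.217],12)"
```

```text
t 6.55 pos [0.5181 0.2027 0.217 ] F [-0.5  0.  -2.6] tau [ 0.02  0.01 -0.01] w 0.178 gf 79.2 q7 [-0.11  0.24  1.09]
offset [ 0.0001 -0.0016  0.    ] ang [0.    0.    0.014]
```

Call:
{"fn": "drive_tool", "kwargs": {"deltas": [{"gripper":255,"offset":[0,-0.001,0.001],"angular":[0,0,0]},{"gripper":255,"offset":[0,-0.0015,0.002],"angular":[0,0,0]},{"gripper":255,"offset":[0,-0.0015,0.002],"angular":[0,0,0]}]}}

```text
t: 6.85
eef_pos: [0.5184, 0.2023, 0.2167]
tool_rot: [0.001, -0.11, 0.994, 0.001]
contact_force: [-4.6, -0.1, 9.6]
gripper_width: 0.177
grasp_force: 80.9
```

Call:
{"fn": "drive_tool", "kwargs": {"deltas": [{"gripper":255,"offset":[0,0,0.001],"angular":[0,0,0]},{"gripper":255,"offset":[0,0,0.001],"angular":[0,0,0]}]}}

```text
t: 7.05
eef_pos: [0.5184, 0.2024, 0.2166]
tool_rot: [0.001, -0.11, 0.994, 0.0]
contact_force: [-7.8, -1.7, 19.0]
gripper_width: 0.176
grasp_force: 82.2
```

Call:
{"fn": "drive_tool", "kwargs": {"deltas": [{"gripper":255,"offset":[0,0,-0.0025],"angular":[0,0,0]},{"gripper":255,"offset":[0,0,-0.0025],"angular":[0,0,0]}]}}

```text
t: 7.25
eef_pos: [0.5187, 0.2012, 0.2169]
tool_rot: [0.001, -0.11, 0.994, 0.0]
contact_force: [-0.3, -0.1, -2.6]
gripper_width: 0.178
grasp_force: 79.2
```

Call:
{"fn": "drive_tool", "kwargs": {"deltas": [{"gripper":255,"offset":[0,0,0],"angular":[0,0,0.08]},{"gripper":255,"offset":[0,0,0],"angular":[0,0,0.17]},{"gripper":255,"offset":[0,0,0],"angular":[0,0,0.26]},{"gripper":255,"offset":[0,0,0],"angular":[0,0,0.35]},{"gripper":255,"offset":[0,0,0],"angular":[0,0,0.42]}]}}

```text
t: 7.75
eef_pos: [0.5191, 0.2008, 0.2167]
tool_rot: [0.001, 0.056, 0.998, -0.0]
contact_force: [1.1, -1.3, 2.5]
gripper_width: 0.173
grasp_force: 79.7
```

```bash
python3 -c "
from h import *
goal([.5184,.2015,.2160],12)"
```

```text
t 7.75 pos [0.5191 0.2008 0.2167] F [ 1.1 -1.3  2.5] tau [-0.27 -0.05  0.17] w 0.173 gf 79.7 q7 [-0.17  0.21  0.79]
offset [0.0008 0.0006 0.0007] ang [-0.     0.002 -0.41 ]
```

Call:
{"fn": "drive_tool", "kwargs": {"deltas": [{"gripper":255,"offset":[0,0,0],"angular":[0,0,0.1]},{"gripper":255,"offset":[0,0,0],"angular":[0,0,0.2]},{"gripper":255,"offset":[0,0,0],"angular":[0,0,0.3]},{"gripper":255,"offset":[0,0,0],"angular":[0,0,0.4]},{"gripper":255,"offset":[0,0,0],"angular":[0,0,0.5]}]}}

```text
t: 8.25
eef_pos: [0.5194, 0.1999, 0.2168]
tool_rot: [0.001, 0.251, 0.968, -0.0]
contact_force: [0.8, -4.1, 2.8]
gripper_width: 0.175
grasp_force: 79.9
```

```bash
python3 -c "
from h import *
goal([.5184,.2015,.2167],12)"
```

```text
t 8.25 pos [0.5194 0.1999 0.2168] F [ 0.8 -4.1  2.8] tau [-0.86 -0.04  0.18] w 0.175 gf 79.9 q7 [-0.24  0.16  0.44]
offset [0.0016 0.0009 0.0001] ang [-0.002  0.002 -0.911]
```

Call:
{"fn": "drive_tool", "kwargs": {"deltas": [{"gripper":255,"offset":[0,0,0],"angular":[0,0,0.05]},{"gripper":255,"offset":[0,0,0],"angular":[0,0,0.1]},{"gripper":255,"offset":[0,0,0],"angular":[0,0,0.15]},{"gripper":255,"offset":[0,0,0],"angular":[0,0,0.15]}]}}

```text
t: 8.65
eef_pos: [0.5195, 0.1999, 0.2168]
tool_rot: [0.001, 0.306, 0.952, -0.0]
contact_force: [2.0, -4.7, 2.5]
gripper_width: 0.176
grasp_force: 79.9
```

```bash
python3 -c "
from h import *
goal([.5184,.2015,.2167],12)"
```

```text
t 8.65 pos [0.5195 0.1999 0.2168] F [ 2.  -4.7  2.5] tau [-0.96 -0.23  0.06] w 0.176 gf 79.9 q7 [-0.26  0.15  0.34]
offset [0.0018 0.0007 0.0001] ang [-1.000e-03  2.000e-03 -1.058e+00]
```

Call:
{"fn": "drive_tool", "kwargs": {"deltas": [{"gripper":255,"offset":[0,0,0],"angular":[0,0,0.04]},{"gripper":255,"offset":[0,0,0],"angular":[0,0,0.08]},{"gripper":255,"offset":[0,0,0],"angular":[0,0,0.12]}]}}

```text
t: 8.95
eef_pos: [0.5194, 0.1997, 0.2167]
tool_rot: [0.001, 0.35, 0.937, -0.001]
contact_force: [1.9, -6.0, 3.6]
gripper_width: 0.175
grasp_force: 80.1
```

```bash
python3 -c "
from h import *
goal([.5184,.2015,.2167],12)"
```

```text
t 8.95 pos [0.5194 0.1997 0.2167] F [ 1.9 -6.   3.6] tau [-1.32 -0.25  0.15] w 0.175 gf 80.1 q7 [-0.27  0.14  0.25]
offset [0.0019 0.0008 0.    ] ang [-0.002  0.002 -1.179]
```

Call:
{"fn": "drive_tool", "kwargs": {"deltas": [{"gripper":255,"offset":[0.001,0.0005,0],"angular":[0,0,0.04]},{"gripper":255,"offset":[0.001,0.0005,0],"angular":[0,0,0.08]},{"gripper":255,"offset":[0.001,0.0005,0],"angular":[0,0,0.12]}]}}

```text
t: 9.25
eef_pos: [0.5185, 0.1994, 0.2168]
tool_rot: [0.001, 0.393, 0.92, -0.002]
contact_force: [-0.9, -9.3, 8.2]
gripper_width: 0.179
grasp_force: 90.4
```

```bash
python3 -c "
from h import *
goal([.5184,.2015,.2167],12)"
```

```text
t 9.25 pos [0.5185 0.1994 0.2168] F [-0.9 -9.3  8.2] tau [-2.44  0.1   1.94] w 0.179 gf 90.4 q7 [-0.29  0.13  0.17]
offset [0.0016 0.0013 0.0001] ang [-0.006  0.002 -1.295]
```

Call:
{"fn": "drive_tool", "kwargs": {"deltas": [{"gripper":255,"offset":[0,0,0],"angular":[0,0,0.03]},{"gripper":255,"offset":[0,0,0],"angular":[0,0,0.03]}]}}

```text
t: 9.45
eef_pos: [0.5185, 0.1994, 0.2168]
tool_rot: [0.002, 0.402, 0.916, -0.002]
contact_force: [0.3, -10.7, 7.7]
gripper_width: 0.177
grasp_force: 101.4
```

```bash
python3 -c "
from h import *
w,_=snap('wrist','w5.png'); goal([.5184,.2015,.2167],12)
a,_=snap('scene','s5.png')
cv2.imwrite('pics/c5.png',np.hstack([cv2.resize(w,(400,300)),cv2.resize(a[220:340,250:410],(400,300))]))
"
```

```text
t 9.5 pos [0.5185 0.1995 0.2168] F [  0.6 -10.6   7.8] tau [-2.56  0.09  2.43] w 0.177 gf 101.2 q7 [-0.29  0.13  0.15]
offset [0.0016 0.0013 0.0001] ang [-0.007  0.004 -1.319]
```

View pics/c5.png

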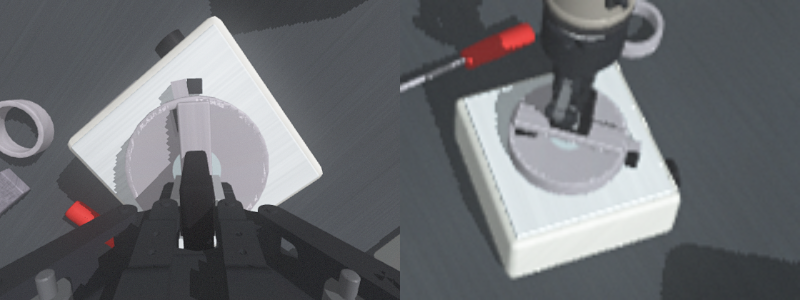

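The lug sits against the black block, with no gap in the wrist view at (195,86) of the composite, and the torque rose to 2.4 N m, so the ring is locked. I'll relieve the torque within the play and release.

Call:
{"fn": "drive_tool", "kwargs": {"deltas": [{"gripper":255,"offset":[0,0,0],"angular":[0,0,-0.05]},{"gripper":255,"offset":[0.001,0.001,0],"angular":[0,0,-0.07]},{"gripper":255,"offset":[0.001,0.001,0],"angular":[0,0,-0.07]}]}}

```text
t: 9.85
eef_pos: [0.5187, 0.1997, 0.2168]
tool_rot: [0.001, 0.379, 0.925, -0.003]
contact_force: [-0.9, -13.2, 9.7]
gripper_width: 0.174
grasp_force: 81.1
```

```bash
python3 -c "
from h import *
goal([.5184,.2015,.2167],12)"
```

```text
t 9.85 pos [0.5187 0.1997 0.2168] F [ -0.9 -13.2   9.7] tau [-2.76  0.49  0.58] w 0.174 gf 81.1 q7 [-0.29  0.13  0.19]
offset [0.0015 0.0011 0.0001] ang [-0.008  0.002 -1.257]
```

Call:
{"fn": "drive_tool", "kwargs": {"deltas": [{"gripper":255,"offset":[-0.001,-0.001,-0.0005],"angular":[0,0,-0.02]},{"gripper":255,"offset":[-0.0015,-0.0015,-0.001],"angular":[0,0,-0.02]},{"gripper":255,"offset":[-0.0015,-0.0015,-0.001],"angular":[0,0,-0.02]}]}}

```text
t: 10.15
eef_pos: [0.5176, 0.2004, 0.2168]
tool_rot: [-0.0, 0.372, 0.928, -0.001]
contact_force: [0.0, -5.4, -1.0]
gripper_width: 0.178
grasp_force: 79.3
```

```bash
python3 -c "
from h import *
goal([.5184,.2015,.2167],12)"
```

```text
t 10.15 pos [0.5176 0.2004 0.2168] F [ 0.  -5.4 -1. ] tau [-1.4   0.11  0.18] w 0.178 gf 79.3 q7 [-0.28  0.13  0.21]
offset [0.0001 0.0013 0.0001] ang [-0.003 -0.002 -1.237]
```

Call:
{"fn": "drive_tool", "kwargs": {"deltas": [{"gripper":255,"offset":[-0.001,-0.001,0],"angular":[0,0,-0.01]},{"gripper":255,"offset":[-0.001,-0.001,0],"angular":[0,0,-0.01]}]}}

```text
t: 10.35
eef_pos: [0.5176, 0.2004, 0.2169]
tool_rot: [-0.001, 0.368, 0.93, -0.0]
contact_force: [0.0, -2.6, -3.9]
gripper_width: 0.178
grasp_force: 79.1
```

Call:
{"fn": "drive_tool", "kwargs": {"deltas": [{"gripper":170,"offset":[0,0,0],"angular":[0,0,0]},{"gripper":120,"offset":[0,0,0],"angular":[0,0,0]},{"gripper":60,"offset":[0,0,0],"angular":[0,0,0]},{"gripper":0,"offset":[0,0,0],"angular":[0,0,0]},{"gripper":0,"offset":[0,0,0],"angular":[0,0,0]}]}}

```text
t: 10.85
eef_pos: [0.5182, 0.2003, 0.2176]
tool_rot: [0.0, 0.368, 0.93, 0.0]
contact_force: [-0.4, 0.1, 0.2]
gripper_width: 0.983
grasp_force: 0.0
```

Call:
{"fn": "drive_tool", "kwargs": {"deltas": [{"gripper":0,"offset":[0,0,0],"angular":[0,0,0]},{"gripper":0,"offset":[0,0,0],"angular":[0,0,0]},{"gripper":0,"offset":[0,0,0],"angular":[0,0,0]}]}}

```text
t: 11.15
eef_pos: [0.5181, 0.2001, 0.2174]
tool_rot: [0.0, 0.368, 0.93, 0.0]
contact_force: [0.5, 0.4, -0.5]
gripper_width: 1.007
grasp_force: 0.0
```

Call:
{"fn": "drive_tool", "kwargs": {"deltas": [{"gripper":0,"offset":[0,0,-0.02],"angular":[0,0,0]},{"gripper":0,"offset":[0,0,-0.05],"angular":[0,0,0]},{"gripper":0,"offset":[0,0,-0.09],"angular":[0,0,0]},{"gripper":0,"offset":[0,0,-0.13],"angular":[0,0,0]},{"gripper":0,"offset":[0,0,-0.15],"angular":[0,0,0]}]}}

```text
t: 11.65
eef_pos: [0.5189, 0.2006, 0.3713]
tool_rot: [0.002, 0.368, 0.93, 0.002]
contact_force: [1.0, -0.3, -0.5]
gripper_width: 1.0
grasp_force: 0.0
```

Call:
{"fn": "drive_tool", "kwargs": {"deltas": [{"gripper":0,"offset":[0,-0.03,0],"angular":[0,0,0]},{"gripper":0,"offset":[0,-0.06,0],"angular":[0,0,0]},{"gripper":0,"offset":[0,-0.09,0],"angular":[0,0,0]},{"gripper":0,"offset":[0,-0.09,0],"angular":[0,0,0]},{"gripper":0,"offset":[0,-0.09,0],"angular":[0,0,0]}]}}

```text
t: 12.15
eef_pos: [0.4565, 0.1343, 0.3678]
tool_rot: [0.0, 0.368, 0.93, 0.0]
contact_force: [0.4, 1.0, -0.1]
gripper_width: 1.005
grasp_force: 0.0
```

```bash
python3 -c "
from h import *
w,_=snap('wrist','w6.png'); goal([.5184,.2015,.2167],12)
a,_=snap('side','d6.png'); b,_=snap('scene','s6.png')
cv2.imwrite('pics/c6.png',np.vstack([np.hstack([cv2.resize(w,(400,300)),cv2.resize(a[100:205,200:340],(400,300))]),np.hstack([cv2.resize(b[220:340,250:410],(400,300)),cv2.resize(a,(400,300))])]))
"
```

```text
t 12.2 pos [0.4568 0.1349 0.3677] F [ 0.1 -0.2 -0.1] tau [0.03 0.01 0.01] w 1.001 gf 0.0 q7 [-0.18  0.03  0.37]
offset [0.0007 0.0905 0.1511] ang [ 1.000e-03  1.000e-03 -1.226e+00]
```

View pics/c6.png

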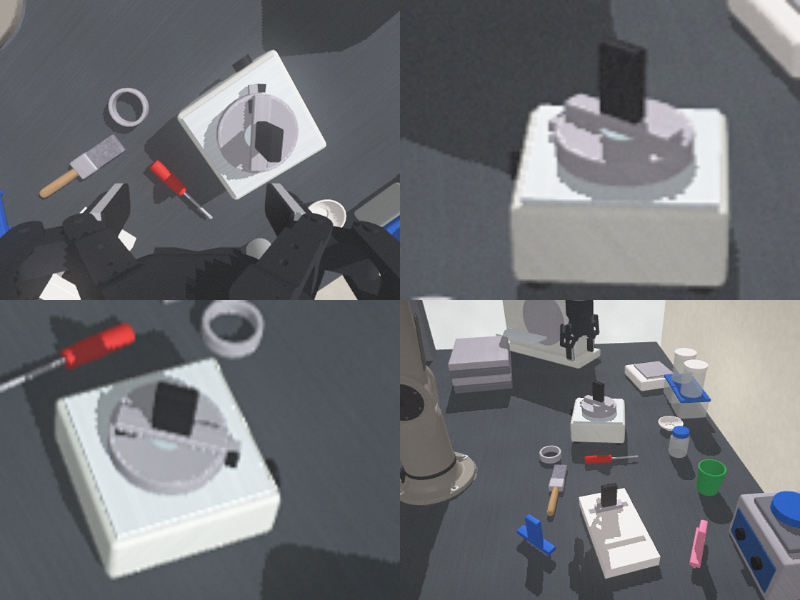

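The spanner stands upright and flat on the ring, and the lug still touches the block. The narrow spanner is in the rack and the gripper is clear, so I'm handing in.

```bash
python3 -c "
from station import bot
print(bot.hand_in())"
```

```text
the job is handed in; nothing more can be done
None
```

The mill ring is turned clockwise to its stop with spanner_wide, which is left standing upright in the ring; spanner_narrow is still in the rack, and the job was handed in at about 12 s.

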